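# Pin the tackle turntable to its base

## Robot

A 6-joint arm with a two-finger parallel gripper is mounted at the origin on the work surface. World frame = base frame: x ahead of the robot, y to its left, z up, the work surface at z = 0. Lengths are in m, angles in rad, forces in N, time in s.
With the tool pointing down it reaches from about 0.375 to 0.9 m from the base axis. Payload 3.1 kg.
Tool frame: the origin (TCP) lies between the finger pads; the fingertips stand 14 mm ahead of it and the grasp point (between the pads) lies 5 mm behind it (robot.finger_overhang is the distance from the TCP to the fingertips, in m); z points along the fingers, y is the line along which they close (so a half turn about z gives the same grasp; the last joint's range is limited). The gripper opens to 87 mm and grips with 3 to 60 N. Pads are 19 mm wide; open, the fingers measure 117 mm over their backs; the gripper's body (75 mm by 190 mm) begins 51 mm behind the grasp point.
Start: joints at [-1.458, 0.527, 1.433, -0, 1.181, -0.178], TCP at [0.18, -0.599, 0.237] pointing down, gripper open.
Joint ranges: [-3.08, 3.08], [-0.75, 2.2], [0.22, 2.44], [-1.43, 4.57], [0, 2.65], [-2.85, 2.85]. Speed limits (rad/s): [2.79, 2.79, 3.14, 3.14, 3.14, 3.14].

## Interface

Orientations are given as a unit quaternion [x, y, z, w].
In Python, from rig import monitor, cams, workorder, robot gives the robot as it stands.
- The arm moves only by the tool send_rows, never from a script. Its argument "moves" is one flat list of numbers, 7 for each row, row after row: the opening, from 0 (shut) to 1 (fully open), then the shift along the world's x, y, z in cm, then the turn, a rotation vector about the world's x, y, z in rad. A call has 1 to 5 rows; each row is the pose to reach, as a shift and turn from the pose commanded when the call began; what a row does not reach only later rows make up. A row lasts 1/12 s, in which the tool goes at most 41.7 mm and 7.16 degrees, less where a joint would pass 70% of its speed; a pose out of reach is approached as far as the arm can. A call with a gripper value outside its range is refused whole. The fingers move at their own pace and stop on an object; "grip_force" is the grip in N (left out, the last holds). Time passes only in rows, so rows that repeat a pose let the fingers close. It gives the time, the measured TCP pose, the force, the opening and the grip force at its end, in the units of the state.
- monitor.get_obs(): the state, without advancing time (a new reading comes with each control period).
- cams.camera(name): name is "scene" or "top" or "wrist"; returns a dict with "pixels" (400x640x3 uint8, blue, green, red), "range_z" (400x640 float32, m along the optical axis (not along the pixel's ray), 0 where there is no reading), "fovy" (degrees; the focal length in pixels is half the picture's height over the tangent of half this angle, whatever the lens; pixels are square), "cx", "cy" (the principal point, pixels), "rvec" (rotation vector, rad) and "tvec" (3), from world to camera coordinates, as OpenCV has them; the wrist camera has in their place "hand_eye" (4x4, takes a point from camera to tool coordinates, whose origin is the TCP and whose axes are the flange's). Camera axes: x right, y down, z forward; pixel columns grow to the right and rows downward; lengths in m; the calibration is good to about 2 mm. A picture is of the moment at which its call begins: read the wrist's pose just before it.
- workorder.hand_in(): hands the job in; it is judged then, once.
The state is a dict: "time": time; "q": joint angles; "joint_velocities": joint speeds; "joint_torque": joint torques, N m; "position": TCP position; "tool_rot": TCP orientation; "ft_force": force on the tool from outside, world axes, zero at the start; "moment": the same for the moment, N m; "grip_width": finger opening in m; "grip_force": force on a finger pad.
Only numpy, scipy, OpenCV 4.12 (cv2) and the standard library are available. Lean on these libraries where they do the work, as an engineer would, in place of code of your own. Each camera call takes 0.05 s, during which the arm holds its last target. There are 200 camera calls.

## Task

Lock the tackle turntable: take the brass-headed stop pin out of its cork stand, put it through the hole in the turntable's brass lug, and feel with it, pressing only lightly and swinging the turntable towards the brass index mark, for the hidden hole in the plate below. When it finds the hole push it fully home, upright with its collar down on the lug, and let go. Leave the things riding on the turntable undisturbed (they may ride round with it), and do not press the pin hard on anything.

Things in the scene. Friction and masses are not known exactly. Their poses are not given: they have to be found in the camera images.
- turntable (a joint): angle of the varnished teak turntable about its vertical axis, rad, positive anticlockwise from above; at 0 the hole of its brass lug is radially in line with the index mark. Disc 260 mm across, 16 mm thick, top 47 mm above the shelf. Turns with light rubbing (about 0.12 N m, 1 N at the lug's hole) between stops at -0.3 and 0.3 and stays where left. Starts at 0.17 to 0.23
- base: fixed dark steel base under the turntable; origin on the turning axis at shelf level, z up; its own -x axis points from the turning axis out to the index mark
- keeper_mid (a point): point on top of the clamped, immovable, flat, level steel keeper plate (30 mm above the shelf, 1 mm under the lug, 50 mm wide, reaching 70 mm either side), 155 mm from the axis in line with the index mark. Its one 14 mm hole, 22 mm deep, hidden under the lug, is centred 155 mm from the axis, anywhere up to 18 mm (0.115 rad) to either side of this point. Over 35 N of pin force harms it
- lug_hole (a point): centre of the mouth (top face, 43 mm above the shelf) of the 14 mm round through hole in the brass lug, the flat 160 x 55 mm plate that sticks out of the disc's rim; the lug is 12 mm thick and turns with the disc; the hole lies 155 mm from the turning axis
- index_mark (a point): top of the small upright brass index mark (6 mm wide, 22 mm tall) on the base's outer edge, 190 mm from the turning axis; it tells roughly where the hidden hole is
- pin: stop pin, 100 g, 80 mm long, upright in its cork stand at the start. Origin at the centre of its foot, z up the pin. Foot tapers from 12 to 10 mm in the lowest 4 mm; steel shank 12 mm thick up to z = 32; brass collar 24 mm across, z 32 to 36; round brass grip 20 mm across, z 36 to 80. Home, the collar lies on the lug, foot 32 mm below the lug top; on the blank keeper plate it goes only 13 mm deep
- pin_tip (a point): centre of the pin's flat foot (the pin's origin)
- stand: fixed cork block 70 x 70 mm, 40 mm tall, with a 14 mm hole 36 mm deep in the middle, in which the pin stands upright with its collar on the top face; origin under its centre
- flybox: battered aluminium fly box 55 x 90 x 28 mm riding loose on the disc; origin under its centre
- jar: smoky grey glass jar with dark lid, 48 mm in diameter, 68 mm tall, riding loose on the disc; origin under its centre
- forceps: chrome forceps, 110 mm long, lying on the disc; origin on the underside at the joint
- corkgrip: cork rod-grip section, 27 mm in diameter, 62 mm tall, standing on the disc; origin under its centre
- nut: brass reel-seat nut, 25 mm ring 14 mm tall, lying on the disc; origin under its centre
Not all that is in view belongs to the job. Leave any blue or purple look-alike of the pin alone.

How it is judged:
By the outcome, as a careful person would: the job done as asked, in the order asked, and still so for the second after the job is handed in, with the robot touching nothing.
It also fails if it takes over 56 s, if anything falls off the work surface, if the arm or the gripper's body presses on something with over 40 N, if the wrist force passes 120 N, or if a joint passes its speed limit or range.

## Working session

There is one attempt and no reset: what is moved stays moved. The work goes in short steps, Python scripts to look and compute and a tool call to move; the robot and the scene stay as the last step left them, time stands still between calls to the robot, and variables do not carry over. Pictures are saved under pics/ and viewed, at most 10 in all, crops included, and the job is handed in when it is done.

Besides the shell and the picture viewer there is one more tool, called after "Emit:" as name(argument=value, ...), one argument or row to a line, values as JSON. send_rows: Moves the arm, as the interface text tells. Its arguments: {"type":"object","properties":{"moves":{"type":"array","items":{"type":"number"}},"grip_force":{"type":"number"}},"required":["moves"]}

```bash
mkdir -p pics; ls; cat > h.py <<'E'
import numpy as np,cv2
from rig import monitor,cams,workorder,robot
from scipy.spatial.transform import Rotation as R
def get(name):
    o=monitor.get_obs(); c=cams.camera(name)
    f=200/np.tan(np.radians(c['fovy'])/2)
    if 'rvec' in c:
        Rm=R.from_rotvec(np.ravel(c['rvec'])).as_matrix(); t=np.ravel(c['tvec']); Rw=Rm.T; p=-Rm.T@t
    else:
        T=np.eye(4);T[:3,:3]=R.from_quat(o['tool_rot']).as_matrix();T[:3,3]=o['position']
        M=T@np.array(c['hand_eye']);Rw=M[:3,:3];p=M[:3,3]
    return dict(im=c['pixels'],d=c['range_z'],f=f,cx=c['cx'],cy=c['cy'],R=Rw,p=p)
def onplane(c,u,v,z):
    r=c['R']@np.array([(u-c['cx'])/c['f'],(v-c['cy'])/c['f'],1]);return c['p']+r*(z-c['p'][2])/r[2]
def cloud(c):
    v,u=np.mgrid[:400,:640];d=c['d']
    P=np.stack([(u-c['cx'])/c['f']*d,(v-c['cy'])/c['f']*d,d],-1)@c['R'].T+c['p']
    P[d==0]=np.nan;return P
def proj(c,X):
    x=c['R'].T@(np.array(X)-c['p']);return x[0]/x[2]*c['f']+c['cx'],x[1]/x[2]*c['f']+c['cy']
E
python3 - <<'E'
from h import *
for n in('top','scene'):
    c=get(n);cv2.imwrite(f'pics/{n}0.png',c['im']);print(n,c['p'],c['f'])
print(monitor.get_obs())
E
```

```text
pics
top [ 3.59012955e-01 -2.81131338e-04  1.39611085e+00] 489.83086977116426
scene [ 0.99185706 -0.48076848  0.68666278] 409.9891644737946
{'time': 0.1, 'q': array([-1.45750668e+00,  5.28397644e-01,  1.43378299e+00,  1.19580149e-05,
        1.18140862e+00, -1.78517746e-01]), 'joint_velocities': array([ 0.0013733 , -0.00194141, -0.00289489, -0.00079098, -0.00152563,
       -0.00015383]), 'joint_torque': array([-6.84959673e-05, -4.40984023e+01, -1.77151233e+01,  6.33804803e-02,
        5.33924368e-02, -5.84303302e-05]), 'position': array([ 0.1797495 , -0.59792593,  0.23565165]), 'tool_rot': array([ 9.89374763e-01,  1.45384259e-01,  3.80788970e-05, -9.97583948e-04]), 'ft_force': array([-0.47429631, -0.22475599,  0.01994905]), 'moment': array([0.00117771, 0.01433504, 0.01266916]), 'grip_force': 0.0, 'grip_width': 0.08734905495608569}
```

View pics/top0.png

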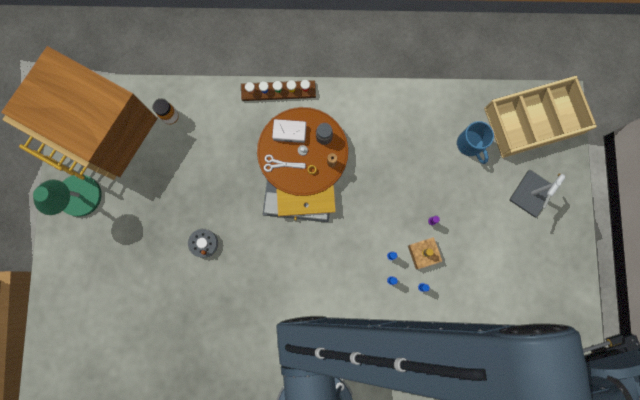

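View pics/scene0.png

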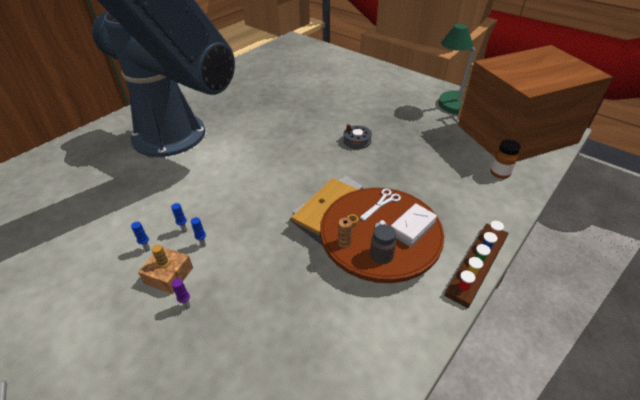

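The brass pin stands in the cork block at top (430,252) / scene (160,255). The look-alikes are blue at top (392,256), (392,281) and (424,288), and purple at (434,220). They are the wrong colour and have no stand, so they aren't the pin. The lug's hole is at about top (306,204) and the index mark at about (295,217).

```bash
python3 - <<'E'
from h import *
c=get('top');P=cloud(c);im=c['im'];hsv=cv2.cvtColor(im,cv2.COLOR_BGR2HSV)
# disc circle via depth z ~0.047 & teak hue
m=(abs(P[...,2]-.047)<.006)&(P[...,0]>.3)&(np.hypot(P[...,0]-.5,P[...,1]-.05)<.16)&(hsv[...,0]<13)&(hsv[...,1]>150)
cn=max(cv2.findContours(m.astype('uint8'),0,2)[0],key=cv2.contourArea)
(u,v),r=cv2.minEnclosingCircle(cn);print('disc',u,v,r,onplane(c,u,v,.047),r*(c['p'][2]-.047)/c['f'])
for n,(u,v) in dict(hole=(306,204),index=(295,217),pin=(430,252),cork=(425,254)).items():
    print(n,P[v,u])
sub=P[225:285,380:450]
w=(sub[...,2]>.03)&(sub[...,2]<.05)
print('stand',np.nanmean(sub[w],0)); w=sub[...,2]>.075;print('hi',np.nanmean(sub[w],0))
ca=cv2.resize(im[170:235,250:350],None,fx=6,fy=6,interpolation=2);cb=cv2.resize(im[210:300,375:455],None,fx=4.333,fy=4.333,interpolation=2)
s=get('scene')['im'];cc=cv2.resize(s[190:310,125:215],None,fx=4,fy=4,interpolation=2)
o=np.zeros((600,800,3),'uint8')
def put(a,y,x):
    a=a[:600-y,:800-x];o[y:y+a.shape[0],x:x+a.shape[1]]=a
put(cb[:, :346],0,0);put(ca,210+0,346-0) if 0 else None
put(ca[:, :],0,200) if 0 else None
put(cv2.resize(ca,(450,292)),0,350);put(cv2.resize(cc,(225,300)),300,350)
cv2.imwrite('pics/crops.png',o)
E
```

```text
disc 301.5 193.0 0.5001000165939331 [0.5844732  0.04486121 0.047     ] 0.001377394520612651
hole [0.55679277 0.0323754  0.02487093]
index [0.52010465 0.06302126 0.01951568]
pin [ 0.42223112 -0.30185982  0.08627   ]
cork [ 0.4175134  -0.29197294  0.06981464]
stand [ 0.41933242 -0.29196934  0.04045301]
hi [ 0.39349065 -0.24098842  0.08294613]
```

View pics/crops.png

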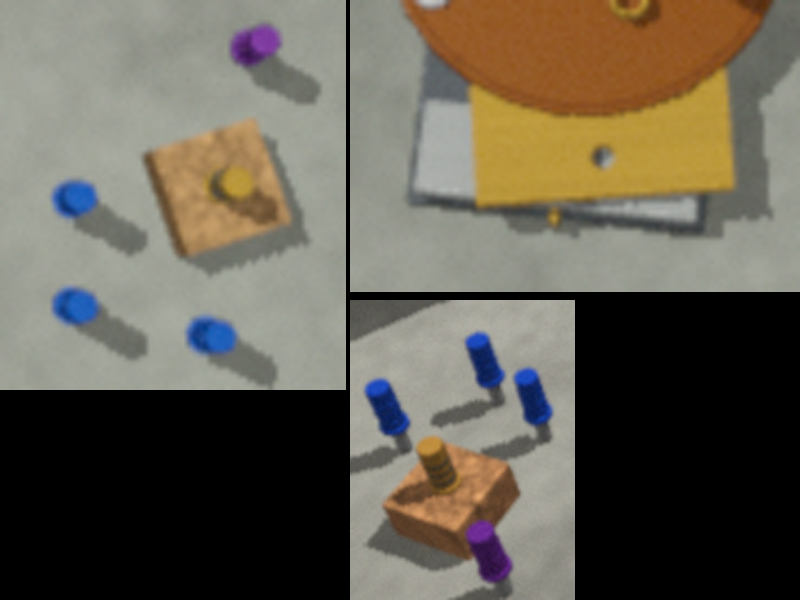

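The brass-headed pin in the cork is confirmed at crop (237,182), which is top (429.7,252). In the crop the lug's hole is at top (306.2,204.9) and the index mark at (295.6,218.4).

```bash
python3 - <<'E'
from h import *
c=get('top');hsv=cv2.cvtColor(c['im'],cv2.COLOR_BGR2HSV)
m=((hsv[...,0]<13)&(hsv[...,1]>150)&(hsv[...,2]>60)).astype('uint8');m[:,:240]=0;m[:105]=0;m[200:]=0;m[:,370:]=0
cn=max(cv2.findContours(m,0,1)[0],key=cv2.contourArea);h=cv2.convexHull(cn)[:,0]
W=np.array([onplane(c,u,v,.047) for u,v in h])[:,:2]
A=np.c_[2*W,np.ones(len(W))];s=np.linalg.lstsq(A,(W**2).sum(1),rcond=None)[0];ctr=s[:2];print('axis',ctr,'rad',np.sqrt(s[2]+ctr@ctr))
# hole: dark blob centroid
g=cv2.cvtColor(c['im'],cv2.COLOR_BGR2HSV)[195:215,296:317]; mk=(g[...,1]<120);v,u=np.nonzero(mk);print('px',len(u),u.mean()+296,v.mean()+195)
H=onplane(c,306.2,204.9,.043);I=onplane(c,295.6,218.4,.03);Pn=onplane(c,429.7,252,.088)
print('hole',H,np.linalg.norm(H[:2]-ctr));print('pin',Pn)
for z in(.02,.03,.04):
  I=onplane(c,295.6,218.4,z);d=I[:2]-ctr;e=H[:2]-ctr;print('index',I,np.linalg.norm(d),'ang',np.arctan2(e[1],e[0])-np.arctan2(d[1],d[0]), 'dir',np.arctan2(d[1],d[0]))
o=monitor.get_obs();print(R.from_quat(o['tool_rot']).as_matrix().round(3))
E
```

```text
axis [ 0.66322985 -0.06288358] rad 0.010235561295134765
px 34 308.11764705882354 208.8235294117647
hole [0.55164845 0.03134854 0.043     ] 0.14604827943528537
pin [ 0.42213965 -0.3006593   0.088     ]
index [0.51608967 0.06123356 0.02      ] 0.19249752830048134 ang -0.0005750566404283397 dir 2.440866851940044
index [0.51494821 0.06078654 0.03      ] 0.19308480862650418 ang -0.006156403576927705 dir 2.4464481988765434
index [0.51380676 0.06033952 0.04      ] 0.19367806723504155 ang -0.011703729804447338 dir 2.451995525104063
[[ 0.958  0.288 -0.   ]
 [ 0.288 -0.958  0.001]
 [ 0.    -0.001 -1.   ]]
```

```bash
python3 - <<'E'
from h import *
c=get('top');hsv=cv2.cvtColor(c['im'],cv2.COLOR_BGR2HSV);print(hsv[150,[265,290,310,345]],hsv[195,300])
hu,sa,va=hsv[150,310]
m=((abs(hsv[...,0].astype(int)-hu)<5)&(hsv[...,1]>sa*.7)).astype('uint8');m[:,:245]=0;m[:104]=0;m[200:]=0;m[:,365:]=0
m=cv2.morphologyEx(m,cv2.MORPH_CLOSE,np.ones((3,3)))
cn=max(cv2.findContours(m,0,1)[0],key=cv2.contourArea);h=cv2.convexHull(cn)[:,0];print(h.min(0),h.max(0))
W=np.array([onplane(c,u,v,.047) for u,v in h])[:,:2]
for k in range(3):
  A=np.c_[2*W,np.ones(len(W))];s=np.linalg.lstsq(A,(W**2).sum(1),rcond=None)[0];ctr=s[:2];r=np.sqrt(s[2]+ctr@ctr)
  e=np.hypot(*(W-ctr).T)-r;print('axis',ctr,'rad',r,abs(e).max());W=W[abs(e)<.004]
H=onplane(c,306.2,204.9,.043);e=H[:2]-ctr;print('hole r',np.linalg.norm(e))
for z in(.02,.03,.04):
  I=onplane(c,295.6,218.4,z);d=I[:2]-ctr;print('index',np.linalg.norm(d),'ang',np.arctan2(e[1],e[0])-np.arctan2(d[1],d[0]), 'dir',np.arctan2(d[1],d[0]))
E
```

```text
[[ 15 195 150]
 [ 14 197 149]
 [ 14 198 147]
 [ 13 199 137]] [ 17 196 134]
[257 108] [347 195]
axis [0.70555218 0.04417265] rad 0.12771314521493143 0.0007375115520069642
axis [0.70555218 0.04417265] rad 0.12771314521493143 0.0007375115520069642
axis [0.70555218 0.04417265] rad 0.12771314521493143 0.0007375115520069642
hole r 0.15443708752270985
index 0.1902291191984756 ang -6.110245015077378 dir 3.0517858703572065
index 0.19132666541460946 ang -6.113107085051576 dir 3.054647940331404
index 0.1924257609867982 ang -6.115936482896284 dir 3.057477338176112
```

Emit:
send_rows(
  moves=[1,4,4,0,0,0,-0.1,1,7.5,7.5,0,0,0,-0.2,1,10,10,0,0,0,-0.29,1,12.5,12.5,0,0,0,-0.29,1,15,15,0,0,0,-0.29],
)

```text
time: 0.72
position: [0.328, -0.4498, 0.2366]
tool_rot: [1.0, 0.0, 0.0, 0.0]
ft_force: [0.8, -0.3, -0.7]
grip_width: 0.0866
grip_force: 0.0
```

Emit:
send_rows(
  moves=[1,2,3,0,0,0,0,1,4,6,0,0,0,0,1,6,9,0,0,0,0,1,8,12,-2,0,0,0,1,9.2,14.7,-3.6,0,0,0],
)

```text
time: 1.13
position: [0.4212, -0.303, 0.201]
tool_rot: [1.0, 0.001, 0.001, 0.001]
ft_force: [-0.2, -0.2, -0.4]
grip_width: 0.087
grip_force: 0.0
```

```bash
python3 - <<'E'
from h import *
o=monitor.get_obs();print(o['time'],o['position'],R.from_quat(o['tool_rot']).as_matrix().round(3),o['q'].round(2))
c=get('wrist');cv2.imwrite('pics/w1.png',c['im'])
print(proj(c,[.4221,-.3007,.088]),c['p'],c['f'])
hsv=cv2.cvtColor(c['im'],cv2.COLOR_BGR2HSV);P=cloud(c)
m=(P[...,2]>.08)&(P[...,2]<.095)&(np.hypot(P[...,0]-.422,P[...,1]+.3)<.03)
v,u=np.nonzero(m);print(len(u),u.mean() if len(u) else 0,v.mean() if len(u) else 0,np.nanmean(P[m],0))
E
```

```text
1.1333 [ 0.42120381 -0.30301209  0.20099285] [[ 1.     0.003  0.003]
 [ 0.003 -1.    -0.002]
 [ 0.003  0.002 -1.   ]] [-0.84  0.43  1.74  0.    0.97  0.73]
(np.float64(315.76627664314094), np.float64(205.83463647856848)) [ 0.49366712 -0.30334821  0.34910745] 349.28110589463813
521 316.93857965451053 200.33973128598848 [ 0.426248   -0.30160711  0.08708277]
```

View pics/w1.png

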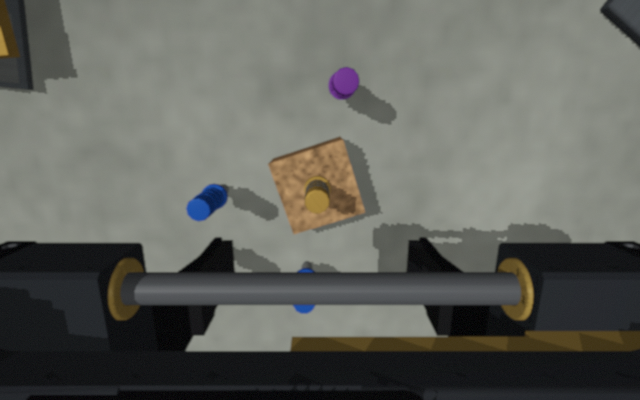

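The pin's top is at about (317,200), near the predicted position, and there is room on both sides for the fingers. Next I go down and grasp.

Emit:
send_rows(
  moves=[1,0.3,0.2,-3.5,0,0,0,1,0.3,0.2,-7,0,0,0,1,0.3,0.2,-10.5,0,0,0,1,0.3,0.2,-12.5,0,0,0,1,0.3,0.2,-13.8,0,0,0],
)

```text
time: 1.6
position: [0.4211, -0.3012, 0.06]
tool_rot: [1.0, 0.001, -0.001, -0.002]
ft_force: [-0.4, -0.8, 0.7]
grip_width: 0.0871
grip_force: 0.0
```

Emit:
send_rows(
  moves=[0.1,0,0,0,0,0,0,0.1,0,0,0,0,0,0,0.1,0,0,0,0,0,0,0.1,0,0,0,0,0,0,0.1,0,0,0,0,0,0],
  grip_force=20,
)

```text
time: 2.02
position: [0.4227, -0.3029, 0.0638]
tool_rot: [1.0, 0.001, 0.001, 0.001]
ft_force: [-0.2, -0.8, -0.6]
grip_width: 0.0615
grip_force: 0.0
```

Emit:
send_rows(
  moves=[0,0,0,0,0,0,0,0,0,0,0,0,0,0,0,0,0,0,0,0,0],
)

```text
time: 2.27
position: [0.4223, -0.3024, 0.063]
tool_rot: [1.0, 0.001, 0.0, 0.0]
ft_force: [-0.1, 0.2, 0.3]
grip_width: 0.0416
grip_force: 0.0
```

Emit:
send_rows(
  moves=[0,0,0,0,0,0,0,0,0,0,0,0,0,0,0,0,0,0,0,0,0,0,0,0,0,0,0,0,0,0,0,0,0,0,0],
)

```text
time: 2.68
position: [0.422, -0.3017, 0.0625]
tool_rot: [1.0, 0.001, -0.0, -0.0]
ft_force: [1.0, 1.7, 0.9]
grip_width: 0.0195
grip_force: 20.0
```

Emit:
send_rows(
  moves=[0,0,0,0,0,0,0,0,0,0,0,0,0,0],
)

```text
time: 2.85
position: [0.422, -0.3017, 0.0625]
tool_rot: [1.0, 0.001, -0.0, -0.0]
ft_force: [-0.0, 1.7, 2.1]
grip_width: 0.0196
grip_force: 20.0
```

Emit:
send_rows(
  moves=[0,0,0,2,0,0,0,0,0,0,4.5,0,0,0,0,0,0,8,0,0,0,0,0,0,10.5,0,0,0,0,0,0,10.5,0,0,0],
)

```text
time: 3.27
position: [0.4246, -0.3052, 0.1722]
tool_rot: [1.0, 0.001, 0.004, 0.004]
ft_force: [0.5, -1.4, -0.9]
grip_width: 0.0193
grip_force: 20.0
```

Emit:
send_rows(
  moves=[0,1,3,0,0,0,0,0,2.4,6.5,0,0,0,0,0,3.8,10,0,0,0,0,0,5.2,13.5,0,0,0,0,0,6.6,17,0,0,0,0],
)

```text
time: 3.68
position: [0.488, -0.1309, 0.1666]
tool_rot: [1.0, 0.001, -0.001, -0.0]
ft_force: [0.8, -0.7, -0.2]
grip_width: 0.0195
grip_force: 20.0
```

Emit:
send_rows(
  moves=[0,1.4,3.5,0,0,0,0,0,2.8,7,0,0,0,0,0,4.2,10.5,0,0,0,0,0,5.4,14,0,0,0,0,0,6.4,16.3,0,0,0,0],
)

```text
time: 4.1
position: [0.5521, 0.0338, 0.1663]
tool_rot: [1.0, 0.002, -0.001, -0.0]
ft_force: [0.5, -0.7, -1.1]
grip_width: 0.0195
grip_force: 20.0
```

Emit:
send_rows(
  moves=[0,0,0,-2,0,0,0,0,0,0,-4,0,0,0,0,0,0,-4.5,0,0,0,0,0,0,-4.5,0,0,0],
)

```text
time: 4.43
position: [0.5503, 0.0309, 0.1201]
tool_rot: [1.0, 0.001, -0.003, -0.0]
ft_force: [0.2, -0.2, -0.8]
grip_width: 0.0194
grip_force: 20.0
```

```bash
python3 - <<'E'
from h import *
o=monitor.get_obs();print(o['time'],o['position'],R.from_quat(o['tool_rot']).as_matrix().round(3),o['q'].round(2),o['ft_force'])
c=get('scene');x,y,z=o['position'];print(proj(c,[x,y,z-.055]),proj(c,[.5516,.0313,.043]))
w=get('wrist');print(proj(w,[x,y,z-.055]),proj(w,[.5516,.0313,.043]))
a=cv2.resize(c['im'][140:250,270:400],None,fx=3.5,fy=3.5,interpolation=2)
b=cv2.resize(w['im'],(400,250))
o=np.zeros((600,800,3),'uint8');o[:385,:455]=a;o[350:,400:]=b;cv2.imwrite('pics/s2.png',o)
E
```

```text
4.4333 [0.55026864 0.03092091 0.12012658] [[ 1.     0.002 -0.006]
 [ 0.002 -1.     0.001]
 [-0.006 -0.001 -1.   ]] [-0.15  0.6   1.72 -0.    0.83  1.42] [ 0.21332419 -0.20469366 -0.80752773]
(np.float64(318.4699649421216), np.float64(192.6908914657403)) (np.float64(319.1940011785468), np.float64(200.00929502382422))
(np.float64(318.2897140520059), np.float64(232.60960727193606)) (np.float64(317.9001201335772), np.float64(219.56987970760267))
```

View pics/s2.png

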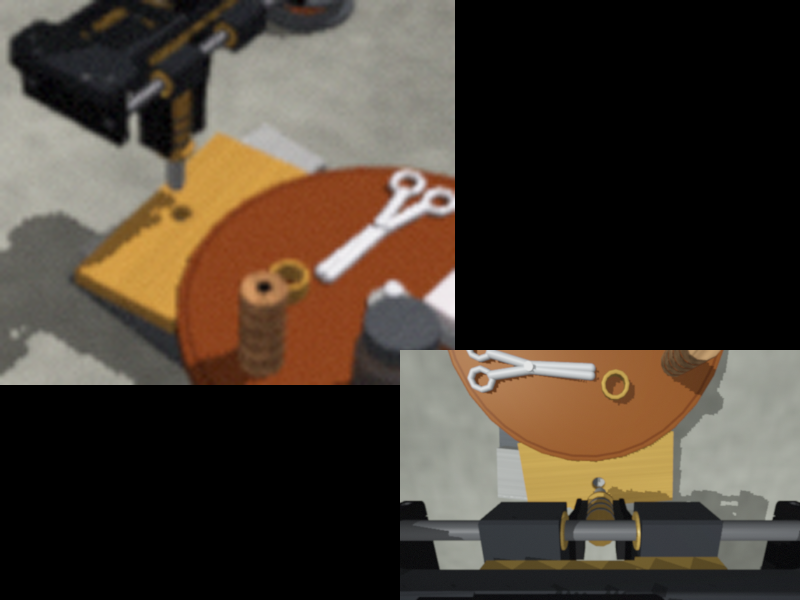

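In scene, the pin's foot is at about (320,193) and the lug's hole at about (321,201). In wrist, the hole is at about (317,213). I'll enlarge both to get the foot's position relative to the hole.

```bash
python3 - <<'E'
from h import *
c=get('scene');w=get('wrist')
print(monitor.get_obs()['position'])
a=cv2.resize(c['im'][170:220,295:345],(400,400),interpolation=2)
b=cv2.resize(w['im'][190:250,290:350],(400,400),interpolation=2)
cv2.imwrite('pics/s3.png',np.hstack([a,b]))
x,y,z=monitor.get_obs()['position'];print(proj(w,[x,y,z-.055]),proj(w,[.5516,.0313,.043]))
E
```

```text
[0.55282433 0.03015476 0.12324813]
(np.float64(318.891006307529), np.float64(231.84293511721285)) (np.float64(317.3368458153568), np.float64(221.06803428792398))
```

View pics/s3.png

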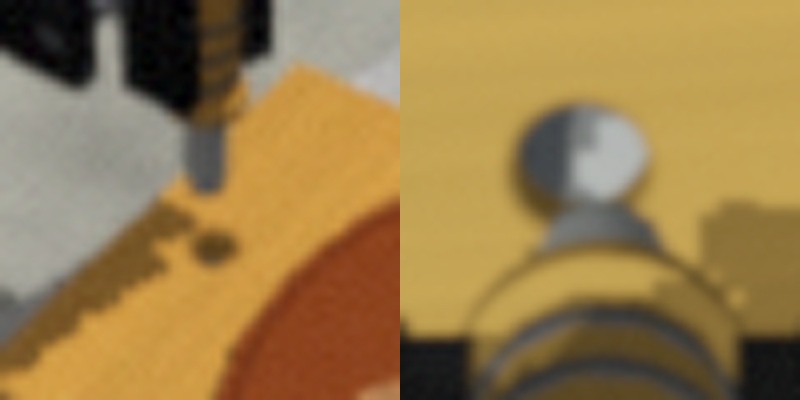

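```bash
python3 - <<'E'
from h import *
for i in range(3):print(monitor.get_obs()['position'])
c=get('scene');w=get('wrist');t=get('top');x,y,z=monitor.get_obs()['position'];print(x,y,z)
for zf in(z-.057,z-.055,z-.053):
  F=onplane(c,320.9,193.3,zf);H=onplane(c,321.6,200.9,.043);print('scene',F,H,(H-F)[:2]*1000)
  F=onplane(w,320,229,zf);H=onplane(w,317.5,213.6,.043);print('wrist',F,H,(H-F)[:2]*1000)
print(onplane(t,306.2,204.9,.043))
E
```

```text
[0.55282433 0.03015476 0.12324813]
[0.55282433 0.03015476 0.12324813]
[0.55282433 0.03015476 0.12324813]
0.5527186284350636 0.03031929324254428 0.12345201658983289
scene [0.55672047 0.03168914 0.06645202] [0.55773067 0.03247571 0.043     ] [1.01019974 0.78656654]
wrist [0.55419058 0.02943416 0.06645202] [0.55714087 0.03113834 0.043     ] [2.95029313 1.7041794 ]
scene [0.55812366 0.03003661 0.06845202] [0.55773067 0.03247571 0.043     ] [-0.39298969  2.43909387]
wrist [0.55488583 0.02943408 0.06845202] [0.55714087 0.03113834 0.043     ] [2.25503847 1.70426504]
scene [0.55952685 0.02838408 0.07045202] [0.55773067 0.03247571 0.043     ] [-1.79617912  4.0916212 ]
wrist [0.55558109 0.02943399 0.07045202] [0.55714087 0.03113834 0.043     ] [1.5597838  1.70435067]
[0.55164845 0.03134854 0.043     ]
```

Emit:
send_rows(
  moves=[0,0.15,0.17,-1,0,0,0,0,0.15,0.17,-1.9,0,0,0,0,0.15,0.17,-1.9,0,0,0,0,0.15,0.17,-1.9,0,0,0,0,0.15,0.17,-1.9,0,0,0],
)

```text
time: 5.2
position: [0.5534, 0.0325, 0.1031]
tool_rot: [1.0, 0.001, -0.0, -0.0]
ft_force: [1.0, -0.0, -1.7]
grip_width: 0.0196
grip_force: 20.0
```

```bash
python3 - <<'E'
from h import *
c=get('scene');w=get('wrist')
o=monitor.get_obs();print(o['position'],o['ft_force'])
a=cv2.resize(c['im'][170:220,295:345],(400,400),interpolation=2)
b=cv2.resize(w['im'][190:250,290:350],(400,400),interpolation=2)
cv2.imwrite('pics/s4.png',np.hstack([a,b]))
E
```

```text
[0.55377829 0.03246922 0.10357882] [-0.30555012 -0.25073342 -1.50044671]
```

View pics/s4.png

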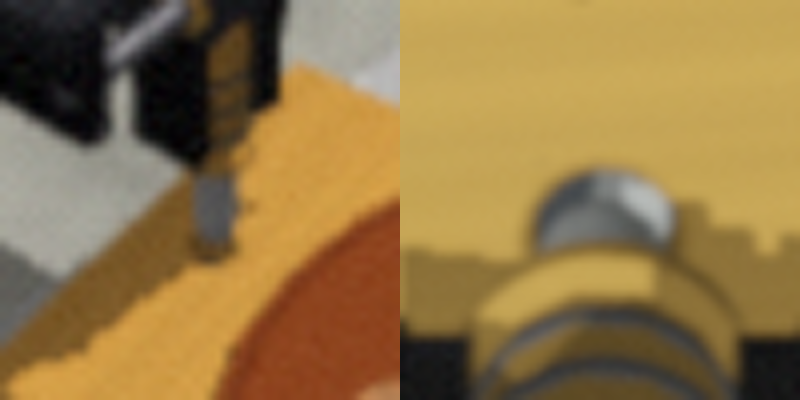

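```bash
python3 - <<'E'
from h import *
w=get('wrist');c=get('scene');z=monitor.get_obs()['position'][2]-.055;print(z)
print('hole ctr x',onplane(w,320.7,215.2,.043)-[.007,0,0],'foot',onplane(w,320,219.7,z)-[.005,0,0],'foot12',onplane(w,320,219.7,z+.004)-[.006,0,0])
print('scene',onplane(c,295+213/8,170+250/8,z),onplane(c,321.6,200.9,.043))
E
```

```text
0.04874227723075578
hole ctr x [0.55582682 0.031317   0.043     ] foot [0.5567198  0.03175164 0.04874228] foot12 [0.55700064 0.0317513  0.05274228]
scene [0.56237193 0.02705534 0.04874228] [0.55773067 0.03247571 0.043     ]
```

Emit:
send_rows(
  moves=[0,-0.06,-0.03,-0.3,0,0,0,0,-0.06,-0.03,-0.5,0,0,0,0,-0.06,-0.03,-0.6,0,0,0,0,-0.06,-0.03,-0.7,0,0,0,0,-0.06,-0.03,-0.7,0,0,0],
)

```text
time: 5.82
position: [0.5528, 0.0322, 0.0963]
tool_rot: [1.0, 0.001, -0.0, -0.0]
ft_force: [-0.3, -0.4, -2.3]
grip_width: 0.0197
grip_force: 20.0
```

Emit:
send_rows(
  moves=[0,0,0,-0.1,0,0,0,0,0,0,-0.2,0,0,0,0,0,0,-0.2,0,0,0,0,0,0,-0.2,0,0,0],
)

```text
time: 6.15
position: [0.553, 0.0322, 0.0945]
tool_rot: [1.0, 0.001, -0.0, -0.0]
ft_force: [-0.4, 0.5, -2.0]
grip_width: 0.0192
grip_force: 20.0
```

Emit:
send_rows(
  moves=[0,0,0,-0.2,0,0,0,0,0,0,-0.4,0,0,0,0,0,0,-0.6,0,0,0,0,0,0,-0.6,0,0,0],
)

```text
time: 6.48
position: [0.5527, 0.0322, 0.0881]
tool_rot: [1.0, 0.001, -0.0, -0.0]
ft_force: [-0.4, 0.6, -1.0]
grip_width: 0.0194
grip_force: 20.0
```

Emit:
send_rows(
  moves=[0,0,0,-0.1,0,0,0,0,0,0,-0.2,0,0,0,0,0,0,-0.2,0,0,0,0,0,0,-0.2,0,0,0],
)

```text
time: 6.82
position: [0.553, 0.0322, 0.0865]
tool_rot: [1.0, 0.001, -0.0, -0.0]
ft_force: [-0.1, -0.4, -2.0]
grip_width: 0.0196
grip_force: 20.0
```

Emit:
send_rows(
  moves=[0,0,0,-0.1,0,0,0,0,0,0,-0.1,0,0,0,0,0,0,-0.1,0,0,0],
)

```text
time: 7.07
position: [0.553, 0.0322, 0.0855]
tool_rot: [1.0, 0.001, -0.0, 0.0]
ft_force: [0.3, -0.3, -0.5]
grip_width: 0.0195
grip_force: 20.0
```

Emit:
send_rows(
  moves=[0,0,0,-0.05,0,0,0,0,0,0,-0.05,0,0,0,0,0,0,-0.05,0,0,0],
)

```text
time: 7.32
position: [0.553, 0.0322, 0.085]
tool_rot: [1.0, 0.001, -0.0, -0.0]
ft_force: [-0.1, -0.7, -0.6]
grip_width: 0.0196
grip_force: 20.0
```

Emit:
send_rows(
  moves=[0,0,0,-0.05,0,0,0,0,0,0,-0.05,0,0,0,0,0,0,-0.05,0,0,0],
)

```text
time: 7.57
position: [0.553, 0.0322, 0.0845]
tool_rot: [1.0, 0.001, -0.0, -0.0]
ft_force: [-0.0, 0.9, -0.5]
grip_width: 0.0194
grip_force: 20.0
```

Emit:
send_rows(
  moves=[0,0,0,-0.05,0,0,0,0,0,0,-0.05,0,0,0,0,0,0,-0.05,0,0,0],
)

```text
time: 7.82
position: [0.5532, 0.0322, 0.0845]
tool_rot: [1.0, 0.001, 0.0, 0.0]
ft_force: [0.3, -0.1, 3.6]
grip_width: 0.0197
grip_force: 20.0
```

Emit:
send_rows(
  moves=[0,0,0,-0.05,0,0,0,0,0,0,-0.05,0,0,0,0,0,0,-0.05,0,0,0],
)

```text
time: 8.07
position: [0.5532, 0.0322, 0.0844]
tool_rot: [1.0, 0.001, 0.0, 0.0]
ft_force: [-1.8, 0.5, 7.8]
grip_width: 0.0194
grip_force: 20.0
```

Emit:
send_rows(
  moves=[0,0,0,-0.05,0,0,0,0,0,0,-0.05,0,0,0,0,0,0,-0.05,0,0,0],
)

```text
time: 8.32
position: [0.5533, 0.0322, 0.0844]
tool_rot: [1.0, 0.001, 0.001, 0.0]
ft_force: [-2.5, 0.1, 10.0]
grip_width: 0.0195
grip_force: 20.0
```

The pin is in the lug hole, touching the plate with the foot at about 30 mm height. I'll ease off to about 5 N and start swinging clockwise (+y).

Emit:
send_rows(
  moves=[0,0,0,0.06,0,0,0,0,-0.01,0.1,0.06,0,0,0,0,-0.02,0.2,0.06,0,0,0,0,-0.02,0.3,0.06,0,0,0,0,-0.03,0.4,0.06,0,0,0],
)

```text
time: 8.73
position: [0.5534, 0.0345, 0.0844]
tool_rot: [1.0, 0.002, 0.001, 0.002]
ft_force: [-1.8, -6.2, 6.7]
grip_width: 0.0192
grip_force: 20.0
```

Emit:
send_rows(
  moves=[0,0,0.1,0,0,0,0,0,-0.01,0.2,0,0,0,0,0,-0.02,0.3,0,0,0,0],
)

```text
time: 8.98
position: [0.5532, 0.0374, 0.0844]
tool_rot: [1.0, 0.002, 0.001, 0.002]
ft_force: [-1.7, -5.7, 6.5]
grip_width: 0.0198
grip_force: 20.0
```

Emit:
send_rows(
  moves=[0,0,0.1,0.02,0,0,0,0,-0.01,0.2,0.02,0,0,0,0,-0.01,0.2,0.02,0,0,0],
)

```text
time: 9.23
position: [0.5531, 0.0399, 0.0844]
tool_rot: [1.0, 0.001, 0.001, 0.001]
ft_force: [-1.6, -4.7, 6.0]
grip_width: 0.0195
grip_force: 20.0
```

Emit:
send_rows(
  moves=[0,0,0.1,0,0,0,0,0,0,0.15,0,0,0,0,0,0,0.15,0,0,0,0],
)

```text
time: 9.48
position: [0.5531, 0.0413, 0.0844]
tool_rot: [1.0, 0.002, 0.001, 0.001]
ft_force: [-1.0, -4.8, 6.5]
grip_width: 0.0197
grip_force: 20.0
```

Emit:
send_rows(
  moves=[0,0,0.1,0,0,0,0,0,0,0.15,0,0,0,0,0,0,0.15,0,0,0,0],
)

```text
time: 9.73
position: [0.5531, 0.0428, 0.0844]
tool_rot: [1.0, 0.002, 0.001, 0.001]
ft_force: [-1.0, -5.0, 6.2]
grip_width: 0.0197
grip_force: 20.0
```

Emit:
send_rows(
  moves=[0,-0.02,0.1,0,0,0,0,0,-0.02,0.15,0,0,0,0,0,-0.02,0.15,0,0,0,0],
)

```text
time: 9.98
position: [0.553, 0.0444, 0.0844]
tool_rot: [1.0, 0.001, 0.001, 0.001]
ft_force: [-1.2, -5.0, 5.9]
grip_width: 0.0192
grip_force: 20.0
```

Emit:
send_rows(
  moves=[0,-0.02,0.1,0,0,0,0,0,-0.02,0.15,0,0,0,0,0,-0.02,0.15,0,0,0,0],
)

```text
time: 10.23
position: [0.5529, 0.0459, 0.0844]
tool_rot: [1.0, 0.001, 0.001, 0.001]
ft_force: [-1.4, -4.6, 5.3]
grip_width: 0.0189
grip_force: 20.0
```

Emit:
send_rows(
  moves=[0,0,0.1,0,0,0,0,0,0,0.15,0,0,0,0,0,0,0.15,0,0,0,0],
)

```text
time: 10.48
position: [0.5529, 0.0474, 0.0844]
tool_rot: [1.0, 0.001, 0.001, 0.001]
ft_force: [-1.6, -4.6, 5.8]
grip_width: 0.0196
grip_force: 20.0
```

Emit:
send_rows(
  moves=[0,-0.01,0.1,0,0,0,0,0,-0.01,0.15,0,0,0,0,0,-0.01,0.15,0,0,0,0],
)

```text
time: 10.73
position: [0.553, 0.049, 0.0844]
tool_rot: [1.0, 0.001, 0.001, 0.001]
ft_force: [-1.4, -4.7, 5.7]
grip_width: 0.0191
grip_force: 20.0
```

Emit:
send_rows(
  moves=[0,0,0.1,0,0,0,0,0,0,0.15,0,0,0,0,0,0,0.15,0,0,0,0],
)

```text
time: 10.98
position: [0.5529, 0.0505, 0.0844]
tool_rot: [1.0, 0.001, 0.001, 0.001]
ft_force: [-1.3, -3.7, 5.4]
grip_width: 0.0197
grip_force: 20.0
```

Emit:
send_rows(
  moves=[0,0,0.1,0,0,0,0,0,0,0.15,0,0,0,0,0,0,0.15,0,0,0,0],
)

```text
time: 11.23
position: [0.5529, 0.0522, 0.0843]
tool_rot: [1.0, 0.001, 0.001, 0.001]
ft_force: [0.5, -3.7, 5.4]
grip_width: 0.0194
grip_force: 20.0
```

Emit:
send_rows(
  moves=[0,0.01,0.1,0,0,0,0,0,0.01,0.15,0,0,0,0,0,0.01,0.15,0,0,0,0],
)

```text
time: 11.48
position: [0.5527, 0.0543, 0.0841]
tool_rot: [1.0, 0.001, 0.001, 0.0]
ft_force: [-0.1, -3.8, 2.8]
grip_width: 0.0194
grip_force: 20.0
```

Emit:
send_rows(
  moves=[0,0.01,0.1,0,0,0,0,0,0.01,0.15,0,0,0,0,0,0.01,0.15,0,0,0,0],
)

```text
time: 11.73
position: [0.5518, 0.0569, 0.0833]
tool_rot: [1.0, 0.001, -0.0, -0.001]
ft_force: [1.2, -1.0, -1.4]
grip_width: 0.0194
grip_force: 20.0
```

Emit:
send_rows(
  moves=[0,0.01,0.1,0,0,0,0,0,0.01,0.15,0,0,0,0,0,0.01,0.15,0,0,0,0],
)

```text
time: 11.98
position: [0.5519, 0.058, 0.0835]
tool_rot: [1.0, 0.001, -0.0, -0.0]
ft_force: [0.2, -0.6, -0.5]
grip_width: 0.0193
grip_force: 20.0
```

The force fell to zero and the TCP sank below plate level at y≈0.057, so the hole is found. I'll lower gently.

Emit:
send_rows(
  moves=[0,0,0,-0.05,0,0,0,0,0,0,-0.1,0,0,0,0,0,0,-0.1,0,0,0],
)

```text
time: 12.23
position: [0.5518, 0.0579, 0.0827]
tool_rot: [1.0, 0.001, -0.0, -0.0]
ft_force: [0.6, -0.0, -1.9]
grip_width: 0.0193
grip_force: 20.0
```

Emit:
send_rows(
  moves=[0,0,0,-0.05,0,0,0,0,0,0,-0.1,0,0,0,0,0,0,-0.1,0,0,0],
)

```text
time: 12.48
position: [0.552, 0.0577, 0.0817]
tool_rot: [1.0, 0.001, -0.0, -0.0]
ft_force: [-0.1, -0.2, -1.4]
grip_width: 0.0192
grip_force: 20.0
```

Emit:
send_rows(
  moves=[0,0,0,-0.1,0,0,0,0,0,0,-0.2,0,0,0,0,0,0,-0.2,0,0,0],
)

```text
time: 12.73
position: [0.552, 0.0577, 0.0796]
tool_rot: [1.0, 0.001, -0.0, -0.0]
ft_force: [-0.3, 0.8, -0.5]
grip_width: 0.0196
grip_force: 20.0
```

Emit:
send_rows(
  moves=[0,0,0,-0.1,0,0,0,0,0,0,-0.2,0,0,0,0,0,0,-0.2,0,0,0],
)

```text
time: 12.98
position: [0.5523, 0.0576, 0.0777]
tool_rot: [1.0, 0.001, 0.0, 0.0]
ft_force: [-0.4, 1.0, -0.8]
grip_width: 0.0194
grip_force: 20.0
```

Emit:
send_rows(
  moves=[0,0,0,-0.1,0,0,0,0,0,0,-0.2,0,0,0,0,0,0,-0.2,0,0,0],
)

```text
time: 13.23
position: [0.5523, 0.0575, 0.0757]
tool_rot: [1.0, 0.001, 0.0, 0.0]
ft_force: [-0.3, -0.3, -1.3]
grip_width: 0.0193
grip_force: 20.0
```

Emit:
send_rows(
  moves=[0,0,0,-0.15,0,0,0,0,0,0,-0.3,0,0,0,0,0,0,-0.4,0,0,0,0,0,0,-0.4,0,0,0],
)

```text
time: 13.57
position: [0.5522, 0.0575, 0.0716]
tool_rot: [1.0, 0.001, -0.0, 0.0]
ft_force: [0.2, -2.0, -1.7]
grip_width: 0.0193
grip_force: 20.0
```

Emit:
send_rows(
  moves=[0,0,0,-0.15,0,0,0,0,0,0,-0.3,0,0,0,0,0,0,-0.4,0,0,0,0,0,0,-0.4,0,0,0],
)

```text
time: 13.9
position: [0.5522, 0.0576, 0.0676]
tool_rot: [1.0, 0.001, -0.0, 0.0]
ft_force: [-0.2, -1.0, -1.4]
grip_width: 0.0194
grip_force: 20.0
```

Emit:
send_rows(
  moves=[0,0,0,-0.1,0,0,0,0,0,0,-0.15,0,0,0,0,0,0,-0.15,0,0,0],
)

```text
time: 14.15
position: [0.5523, 0.0576, 0.0663]
tool_rot: [1.0, 0.001, 0.0, 0.0]
ft_force: [0.1, -2.0, -0.5]
grip_width: 0.0196
grip_force: 20.0
```

Emit:
send_rows(
  moves=[0,0,0,-0.05,0,0,0,0,0,0,-0.08,0,0,0,0,0,0,-0.08,0,0,0],
)

```text
time: 14.4
position: [0.5523, 0.0576, 0.0655]
tool_rot: [1.0, 0.001, 0.0, 0.0]
ft_force: [0.4, -1.5, 0.2]
grip_width: 0.0191
grip_force: 20.0
```

Emit:
send_rows(
  moves=[0,0,0,-0.05,0,0,0,0,0,0,-0.05,0,0,0,0,0,0,-0.05,0,0,0],
)

```text
time: 14.65
position: [0.5523, 0.0576, 0.0655]
tool_rot: [1.0, 0.001, 0.0, 0.0]
ft_force: [-1.4, -2.3, 5.1]
grip_width: 0.0195
grip_force: 20.0
```

The collar is down on the lug, with the TCP 19 mm below the plate contact as expected. I'll release and retreat straight up.

Emit:
send_rows(
  moves=[0,0,0,0.04,0,0,0,0.6,0,0,0.04,0,0,0,0.6,0,0,0.04,0,0,0,0.6,0,0,0.04,0,0,0,0.6,0,0,0.04,0,0,0],
)

```text
time: 15.07
position: [0.5521, 0.058, 0.0652]
tool_rot: [1.0, 0.001, -0.0, -0.0]
ft_force: [-0.2, 0.3, -0.2]
grip_width: 0.0381
grip_force: 0.0
```

Emit:
send_rows(
  moves=[0.6,0,0,0,0,0,0,0.6,0,0,0,0,0,0,0.6,0,0,0,0,0,0,0.6,0,0,0,0,0,0],
)

```text
time: 15.4
position: [0.5522, 0.0577, 0.0654]
tool_rot: [1.0, 0.001, -0.0, -0.0]
ft_force: [0.0, 0.6, 0.5]
grip_width: 0.0514
grip_force: 0.0
```

Emit:
send_rows(
  moves=[0.6,0,0,1,0,0,0,0.6,0,0,3,0,0,0,0.6,0,0,6,0,0,0,0.6,0,0,9,0,0,0,0.6,0,0,12,0,0,0],
)

```text
time: 15.82
position: [0.5518, 0.0577, 0.1872]
tool_rot: [1.0, 0.001, -0.0, -0.0]
ft_force: [0.0, 0.1, -0.6]
grip_width: 0.0522
grip_force: 0.0
```

Emit:
send_rows(
  moves=[0.6,-2,-4,0,0,0,0,0.6,-4,-7,0,0,0,0,0.6,-6,-10,0,0,0,0,0.6,-6,-13,0,0,0,0,0.6,-6,-13,0,0,0,0],
)

```text
time: 16.23
position: [0.4923, -0.0768, 0.1867]
tool_rot: [1.0, -0.001, 0.001, 0.001]
ft_force: [1.3, -0.3, -0.0]
grip_width: 0.0521
grip_force: 0.0
```

```bash
python3 - <<'E'
from h import *
c=get('scene');t=get('top')
a=cv2.resize(c['im'][150:290,270:450],(520,404),interpolation=2);b=cv2.resize(t['im'][100:230,240:360],(276,299),interpolation=2)
o=np.zeros((404,800,3),'uint8');o[:,:520]=a;o[:299,524:]=b;cv2.imwrite('pics/end.png',o)
E
```

```text
(no output)
```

View pics/end.png

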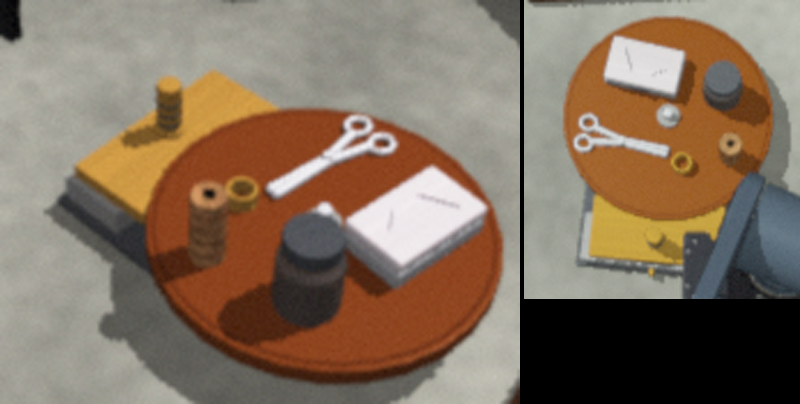

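The pin stands upright in the lug at crop (170,105) with its collar seated, and everything on the disc rode round undisturbed. I'm handing it in.

```bash
python3 -c "
from rig import workorder
print(workorder.hand_in())"
```

```text
the job is handed in; nothing more can be done
None
```

The turntable is locked: the brass pin is fully home through the lug and keeper plate, upright with its collar on the lug, released, and the job is handed in (no verdict was shown).

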